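# Set the length gauge to its rider

## Task

The sprung wooden dog in the length gauge's board stands in the way of the gauge's sliding arm: pick up the turned mallet, knock the dog down flush with the board with the end of the mallet's head, and stand the mallet upright on the bench again, clear of the gauge. Then squeeze the lock button in the arm's grip head, draw the arm out until its pointer is level with the line on the brass rider on the scale, and finish holding it there, still gripping the head with the button pressed in. Do not shift the rider or knock the tin, the finger plane or the spool clamp about.

Things in the scene. Friction and masses are not known exactly. Their poses are not given: they have to be found in the camera images.
- gauge: The fixed length gauge: wooden board, x = -57 to 68 mm, y = -255 to 105 mm, top at 26 mm. Origin on the bench under the line along which the arm slides; y = the way it draws out, x across (-x: button side, nearer the robot; +x: scale). Steel sleeve, top 74 mm high, y = -245 to -118; steel keeper by its mouth at x = -30 to -17, to y = -101, 48 to 68 mm high; scale strip at x = 37 to 61.
- grip_head (a point): Middle of the arm's grip head at the button's height, 68 mm above the bench. The head is a dark wood block on the end of the steel bar, 30 mm (gauge x) by 26 mm (gauge y), from 32 to 86 mm above the bench, at gauge x = 0, y = -60 mm + joint gauge_arm. Beside it is free space down to the board (26 mm) and the rider (36 mm). Its axes are the gauge's.
- button_face (a point): Middle of the outer face of the brass lock button on the head's -x side: 13 mm wide (y), 26 mm high, standing 7 mm proud of the head, so the head is 37 mm across at the button. Pinched across gauge x, between the button and the plain +x face of the head, it goes in.
- lock_button (a joint): How far the button is pressed in, in m: 0 out (locked), about 0.007 flush with the head. It springs out (2 N to start, 7 N flush). While it is less than 0.0035 in, a tooth holds the arm at home; pressed farther, the arm slides.
- gauge_arm (a joint): How far the arm is drawn out, in m: 0 home, 0.11 fully out. A light spring (3 to 4.5 N) pulls it back whenever it is let go (with the button out its tooth then stops it about 9 mm short of home; squeeze again and carry on). The standing dog stops it at about 0.04.
- pointer_tip (a point): Tip of the thin brass pointer at the foot of the head on its +x side, 35 mm from the bar's middle line and 35 mm above the bench.
- rider (a joint): Where the brass rider stands on the scale, in m: the gauge_arm value at which the pointer is level with the rider's line. Differs from time to time; the rider slides by about 2 N.
- rider_mark (a point): The end, nearest the arm, of the line across the middle of the rider (a brass block 26 x 12 x 9 mm astride the scale, top 36 mm above the bench). Its axes are the gauge's.
- dog_top (a point): Middle of the top of the dog, an 18 x 18 mm wooden peg on the gauge's middle line at gauge y = +5 mm; at first its top stands 48 mm above the bench, 22 mm proud of the board.
- dog (a joint): How far the dog has been knocked down, in m: 0 standing, 0.022 flush with the board, 0.025 at its stop. It gives way at about 10 N (more when moved fast) and stays where it is left.
- mallet_handle (a point): Middle of the grip on the mallet's handle, 135 mm above the face. The mallet is a turned carver's mallet, 280 g, 165 mm tall, standing upright on the end of its head: head 52 mm across and 75 mm high, then a round handle 24 mm across, 90 mm long. z points up along the handle, from the face to the handle's end.
- mallet_face (a point): Centre of the flat end of the mallet's head, the end it stands on and strikes with.
- pin_tin: Bystander: open brass tin, 65 mm across, 28 mm high; origin under its middle.
- finger_plane_2: Bystander: small brass finger plane, 29 x 60 x 31 mm; origin under its middle.
- spool_clamp_1: Bystander: upright wooden spool clamp with a wing nut, 35 x 35 x 68 mm; origin under its middle.

How it is judged:
On the way, in this order (a step that is already met when the one before it is completed fails the run):
1. The dog is down (within 4 mm of flush) under the face of the upright mallet (value of joint dog above 0.018 m and horizontal distance between mallet_face and dog_top below 0.03 m and z of mallet_face in the frame of dog_top below 0.01 m and angle between mallet_handle's own z axis and vertical below 0.3 rad and value of joint gauge_arm below 0.01 m), for 0.04 s.
2. The mallet stands upright on the bench again, clear of the gauge (value of joint dog above 0.018 m and height (world z) of mallet_handle below 0.14 m and angle between mallet_handle's own z axis and vertical below 0.1 rad and horizontal distance between mallet_handle and dog_top above 0.08 m and contact force between the fingers and anything else below 0.5 N), for 0.2 s.
3. The button is squeezed in and the arm leaves home (value of joint lock_button above 0.003 m and value of joint gauge_arm above 0.01 m), for 0.1 s.
At the end, for the whole second after the job is handed in: The arm is held still by the gripper with the lock button squeezed in (at least 3 mm) and its pointer within 4 mm of the rider's line; the dog is within 4 mm of flush; the mallet stands upright on the bench, at least 80 mm from the dog (y of pointer_tip in the frame of rider_mark between -0.004 and 0.004 m and velocity of joint gauge_arm between -0.01 and 0.01 m/s and value of joint lock_button above 0.003 m and contact force between the fingers and anything else above 4 N and value of joint dog above 0.018 m and height (world z) of mallet_handle below 0.14 m and angle between mallet_handle's own z axis and vertical below 0.1 rad and horizontal distance between mallet_handle and dog_top above 0.08 m); the arm keeps its last pose, push and grip.
It fails at once if the rider is shifted by more than 4 mm (distance of rider_mark from where it was at the start of the episode above 0.004 m).
It fails at once if the tin is moved by more than 25 mm (distance of pin_tin from where it was at the start of the episode above 0.025 m).
It fails at once if the finger plane is moved by more than 25 mm (distance of finger_plane_2 from where it was at the start of the episode above 0.025 m).
It fails at once if the spool clamp is moved by more than 25 mm (distance of spool_clamp_1 from where it was at the start of the episode above 0.025 m).
It also fails if it takes over 51 s, if anything falls off the work surface, if the arm or the gripper's body presses on something with over 40 N, if the wrist force passes 120 N, or if a joint passes its speed limit or range.

## Robot

A 6-joint arm with a two-finger parallel gripper is mounted at the origin on a cart in front of the work surface, level with it; the furniture and walls round the work are solid. World frame = base frame: x ahead of the robot, y to its left, z up, the work surface at z = 0. Lengths are in m, angles in rad, forces in N, time in s.
With the tool pointing down it reaches from about 0.25 to 0.725 m from the base axis. Payload 4 kg.
Tool frame: the origin (TCP) lies at the very end of the fingers, on their centre line; the grasp point (between the pads) lies 19 mm behind it; z points along the fingers, y is the line along which they close (so a half turn about z gives the same grasp; the last joint's range is limited). The gripper opens to 85 mm and grips with 20 to 120 N. Pads are 22 mm wide; open, the fingers measure 114 mm over their backs; the gripper's body (76 mm by 85 mm) begins 54 mm behind the grasp point. The pads swing forward as they close: fully open they stand 13 mm farther back than shut.
Start: joints at [1.145, 0.241, 0.005, 1.335, 0, 1.571], TCP at [0.207, 0.455, 0.231] pointing down, gripper open.
Joint ranges: [-2.72, 2.72], [-1.05, 1.87], [-1.09, 1.28], [-1.99, 2.15], [-1.42, 1.44], [-3.14, 3.14]. Speed limits (rad/s): [2.79, 2.79, 3.14, 3.14, 3.14, 3.14].

## Interface

Orientations are given as a unit quaternion [x, y, z, w].
In Python, from workcell import bot, vision, workorder gives the robot as it stands.
- The arm moves only by the shell command python3 -m creep 'ROWS' [OPENING]. ROWS is JSON, a list of rows, each a list of 2 entries, a list of its own where there are three numbers: the shift along the tool's x, y, z in mm, then the turn, a rotation vector about the tool's x, y, z in rad. In form: [[[dx, dy, dz], [wx, wy, wz]], ...]. A call has 1 to 12 rows; each row shifts and turns the commanded pose from where the row before left it, along the tool's axes as they then stand; what a row does not reach is not made up. A row lasts 1/8 s, in which the tool goes at most 62.5 mm and 10.7 degrees, less where a joint would pass 70% of its speed; a pose out of reach is approached as far as the arm can. A call is refused whole if a number of a shift passes 62.5 or a number of a turn 0.188, either way. A call with a gripper value outside its range is refused whole. OPENING is the finger opening in mm, from 0 to 85.4, set as the call begins (- or left out, the last holds). The fingers move at their own pace and stop on an object; the grip force is fixed at half the most. Time passes only in rows, so rows that do not move let the fingers close. It gives the time, the measured TCP pose, the force, the opening and the grip force at its end, in the units of the state.
- bot.get_obs(): the state, without advancing time (a new reading comes with each control period).
- vision.camera(name): name is "side" or "top"; returns a dict with "image" (480x640x3 uint8, blue, green, red), "z_map" (480x640 float32, m along the optical axis (not along the pixel's ray), 0 where there is no reading), "K" (3x3 intrinsics, pixels), "k1" (the pictures are not rectified: a ray, as slopes to the right and down, at radius r is drawn at 1 + k1 r^2 times it, then the intrinsics apply), "rvec" (rotation vector, rad) and "tvec" (3), from world to camera coordinates, as OpenCV has them. Camera axes: x right, y down, z forward; pixel columns grow to the right and rows downward; lengths in m; the calibration is good to about 2 mm. A picture is of the moment at which its call begins.
- workorder.job_done(): hands the job in; it is judged then, once.
Trained networks look in a picture, given as the dict that the camera call returned (one of the last four; its "shot" number tells which), for a name from the list of things; names that differ only in an ending like _2 or _b are one class to them, and where a whole thing is asked for, a point or a joint stands for the part that bears it (a point fixed in the world has none). Each returns a list of dicts, best first, with "score" (0 to 1); they miss things now and then, are a little off and sometimes report something else, mostly with a low value. They report only what shows in the picture. A call takes as long as a camera call.
- vision.spot_in(picture, query): "position" ([column, row] in pixels, amid what is visible of it).
- vision.place_of(picture, query): "position" ([column, row] in pixels: a listed point, or the origin of a listed thing).
The state is a dict: "clock": time; "joint_pos": joint angles; "joint_vel": joint speeds; "tau": joint torques, N m; "eef_pos": TCP position; "tool_rot": TCP orientation; "ft_force": force on the tool from outside, world axes, zero at the start; "ft_torque": the same for the moment, N m; "grip_width": finger opening in m; "grasp_force": force on a finger pad.
Only numpy, scipy, OpenCV 4.12 (cv2) and the standard library are available. Lean on these libraries where they do the work, as an engineer would, in place of code of your own. Each camera call takes 0.05 s, during which the arm holds its last target. There are 200 camera calls.

## Working session

There is one attempt and no reset: what is moved stays moved. The work goes in short steps, Python scripts to look and compute and a shell command to move; the robot and the scene stay as the last step left them, time stands still between calls to the robot, and variables do not carry over. Pictures are saved under pics/ and viewed, at most 10 in all, crops included, and the job is handed in when it is done.

```bash
mkdir -p pics; ls
cat > h.py <<'E'
import numpy as np, cv2
from scipy.spatial.transform import Rotation as R
from workcell import bot, vision, workorder
def ray(c,px):
    # returns cam origin and world dir (z_cam=1)
    K=c["K"];p=np.array([(px[0]-K[0][2])/K[0][0],(px[1]-K[1][2])/K[1][1]])
    s=p.copy()
    for _ in range(20): s=p/(1+c["k1"]*(s@s))
    Rm=R.from_rotvec(np.ravel(c["rvec"])).as_matrix();t=np.ravel(c["tvec"])
    return -Rm.T@t, Rm.T@np.array([s[0],s[1],1.])
def at_z(c,px,z):
    o,d=ray(c,px); return o+d*(z-o[2])/d[2]
def at_depth(c,px):
    o,d=ray(c,px);u,v=int(round(px[0])),int(round(px[1]))
    w=c["z_map"][max(v-2,0):v+3,max(u-2,0):u+3];w=w[w>0]
    return o+d*np.median(w) if w.size else None
def proj(c,P):
    Rm=R.from_rotvec(np.ravel(c["rvec"])).as_matrix();q=Rm@np.asarray(P)+np.ravel(c["tvec"])
    s=q[:2]/q[2];s=s*(1+c["k1"]*(s@s));K=c["K"];return np.array([K[0][0]*s[0]+K[0][2],K[1][1]*s[1]+K[1][2]])
E
python3 - <<'E'
from h import *
np.set_printoptions(precision=4,suppress=True)
for n in ["top","side"]:
    c=vision.camera(n);cv2.imwrite(f"pics/{n}0.png",c["image"])
    print(n,ray(c,[320,240]))
    for q,z in [("gauge",0),("grip_head",.068),("button_face",.068),("pointer_tip",.035),("rider_mark",.036),("dog_top",.048),("mallet_handle",.135),("mallet_face",0),("pin_tin",0),("finger_plane_2",0),("spool_clamp_1",0)]:
        for r in vision.place_of(c,q)[:2]:
            print(q,round(r["score"],2),np.round(r["position"]),at_z(c,r["position"],z)[:2])
o=bot.get_obs();print(o["clock"],o["eef_pos"],o["tool_rot"],R.from_quat(o["tool_rot"]).as_matrix())
E
```

```text
pics
top (array([ 0.494, -0.013,  1.314]), array([ 0.0742, -0.0012, -0.9973]))
gauge 0.79 [279. 259.] [0.5354 0.0993]
grip_head 0.81 [296. 257.] [0.5401 0.0487]
button_face 0.53 [298. 265.] [0.5187 0.0418]
pointer_tip 0.79 [299. 246.] [0.5729 0.0429]
rider_mark 0.5 [261. 251.] [0.5553 0.1472]
dog_top 0.46 [275. 258.] [0.5361 0.1069]
dog_top 0.46 [260. 254.] [0.5463 0.1459]
mallet_handle 0.56 [451. 268.] [ 0.5175 -0.3451]
mallet_face 0.77 [438. 268.] [ 0.5189 -0.346 ]
mallet_face 0.71 [295. 266.] [0.5182 0.0537]
pin_tin 0.96 [309. 205.] [0.6904 0.0176]
finger_plane_2 0.41 [448. 266.] [ 0.5265 -0.3742]
spool_clamp_1 0.5 [214. 256.] [0.5404 0.2816]
spool_clamp_1 0.21 [262. 252.] [0.5551 0.1471]
side (array([0.316 , 0.8131, 0.5725]), array([ 0.3148, -0.8403, -0.4416]))
gauge 0.97 [346. 336.] [0.5299 0.1013]
gauge 0.61 [328. 302.] [0.6011 0.0011]
grip_head 0.73 [346. 288.] [0.55  0.038]
button_face 0.62 [360. 291.] [0.5212 0.0417]
pointer_tip 0.75 [329. 301.] [0.5836 0.0479]
rider_mark 0.6 [325. 332.] [0.556  0.1495]
dog_top 0.5 [346. 318.] [0.5284 0.1092]
dog_top 0.42 [285. 295.] [0.6682 0.0783]
mallet_handle 0.96 [401. 194.] [ 0.5241 -0.3497]
mallet_handle 0.15 [327. 301.] [0.5364 0.1906]
mallet_face 0.81 [399. 240.] [ 0.52   -0.3524]
pin_tin 0.62 [287. 296.] [0.6951 0.0116]
finger_plane_2 0.65 [268. 348.] [0.656  0.1861]
finger_plane_2 0.19 [347. 318.] [0.5446 0.0462]
spool_clamp_1 0.97 [308. 399.] [0.5372 0.2812]
spool_clamp_1 0.21 [328. 303.] [0.6014 0.0049]
1.2 [0.2065 0.4554 0.2313] [0.2113 0.9774 0.     0.    ] [[-0.9107  0.4131  0.    ]
 [ 0.4131  0.9107  0.    ]
 [-0.      0.     -1.    ]]
```

View pics/top0.png

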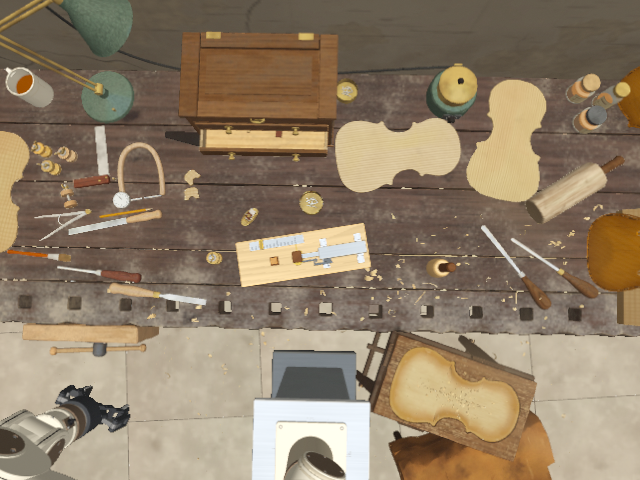

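View pics/side0.png

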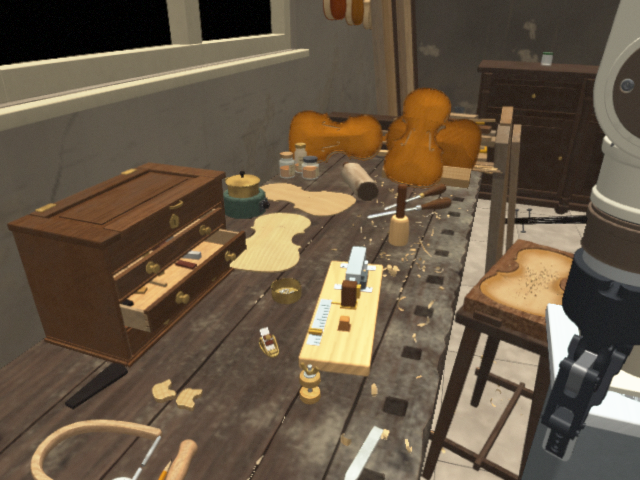

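The top view shows the board spanning (236,242)–(370,266), with the arm drawing out towards image left (+y). The mallet is at (440,267), the spool clamp at (214,257) just past the board's end, the plane at (249,216) and the tin at (311,203). Next I fit the gauge frame and the mallet axis from depth and colour.

Run:
```python
from h import *
np.set_printoptions(precision=4,suppress=True)
c=vision.camera("top");s=vision.camera("side")
def cloud(c,box):
    u0,v0,u1,v1=box;pts=[];uv=[]
    for v in range(v0,v1):
        for u in range(u0,u1):
            z=c["z_map"][v,u]
            if z>0:
                o,d=ray(c,(u,v));pts.append(o+d*z);uv.append((u,v))
    return np.array(pts),np.array(uv)
P,uv=cloud(c,(225,215,380,295))
m=(P[:,2]>.013)&(P[:,2]<.12)
msk=np.zeros((480,640),np.uint8);msk[uv[m][:,1],uv[m][:,0]]=255
n,l,st,_=cv2.connectedComponentsWithStats(msk);k=1+np.argmax(st[1:,4])
sel=[l[v,u]==k for u,v in uv]
r=cv2.minAreaRect((P[np.array(sel)][:,:2]*1000).astype(np.float32));print("board rect mm",r,"medz bench",np.median(P[P[:,2]<.012][:,2]))
bx=cv2.boxPoints(r);print(bx)
# edges via colour: board corners from contour of mask reprojected
P2,uv2=cloud(c,(420,245,470,290))
for a,b in[(.05,.09),(.1,.2)]:
    q=P2[(P2[:,2]>a)&(P2[:,2]<b)];print("mallet",a,len(q),q.mean(0) if len(q) else 0,q.min(0),q.max(0))
P3,_=cloud(s,(375,150,425,260));
for a,b in[(.03,.07),(.1,.155)]:
    q=P3[(P3[:,2]>a)&(P3[:,2]<b)&(P3[:,1]<-.28)&(P3[:,1]>-.42)];print("side mallet",a,len(q),q.mean(0),q.min(0),q.max(0))
big=cv2.resize(c["image"][215:295,225:380],None,fx=5,fy=5,interpolation=cv2.INTER_CUBIC)
cv2.imwrite("pics/top_crop.png",big)
cv2.imwrite("pics/side_crop.png",cv2.resize(s["image"][240:380,290:400],None,fx=4,fy=4,interpolation=cv2.INTER_CUBIC))
```

```text
board rect mm ((546.17431640625, 31.309188842773438), (132.3312225341797, 360.7280578613281), 9.761406898498535) medz bench 0.0006606300353511063
[[ 450.3867  197.8439]
 [ 511.5466 -157.6617]
 [ 641.962  -135.2255]
 [ 580.8021  220.2801]]
mallet 0.05 203 [ 0.5201 -0.3264  0.0711] [ 0.4977 -0.3549  0.05  ] [ 0.5433 -0.3104  0.0892]
mallet 0.1 127 [ 0.5204 -0.3316  0.1507] [ 0.5102 -0.3476  0.1024] [ 0.5326 -0.3233  0.1703]
side mallet 0.03 282 [ 0.5169 -0.3186  0.0497] [ 0.4575 -0.3388  0.0302] [ 0.5468 -0.2999  0.0696]
side mallet 0.1 180 [ 0.5193 -0.3289  0.1278] [ 0.509  -0.3422  0.1005] [ 0.5323 -0.32    0.1545]
```

View pics/top_crop.png

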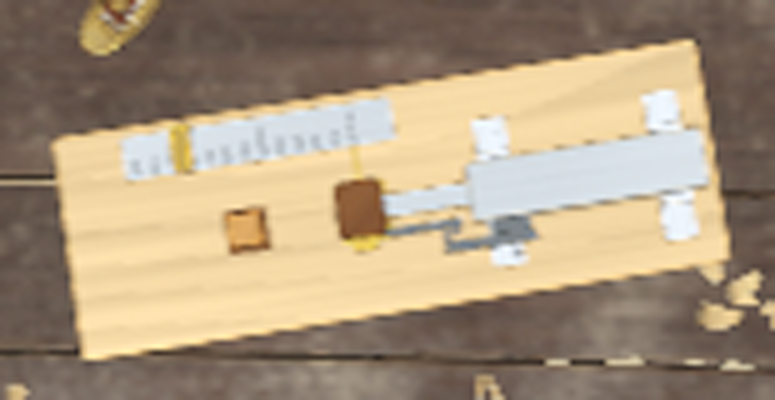

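View pics/side_crop.png

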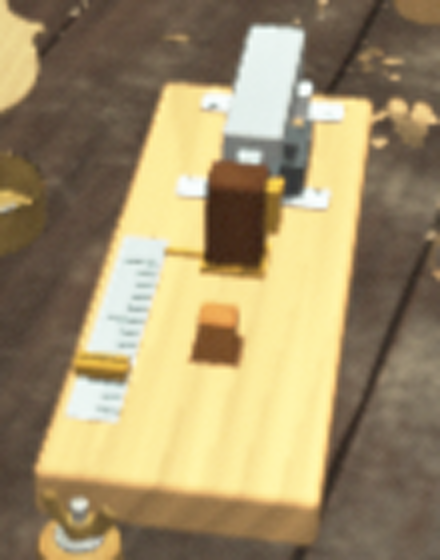

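The top crop shows the board's corners at crop px (53,143), (693,40), (728,260) and (83,360). The dog top is at (247,224), the rider at (181,147), and the pointer runs (355,175) to (352,148). The side crop agrees. I'll work out the frame from these corners.

Run:
```python
from h import *
np.set_printoptions(precision=4,suppress=True)
c=vision.camera("top");s=vision.camera("side")
f=lambda p,z:at_z(c,(p[0]/5-.4+225,p[1]/5-.4+215),z)[:2]
g=lambda p,z:at_z(s,(p[0]/4-.375+290,p[1]/4-.375+240),z)[:2]
W=np.array([f(p,.026) for p in[(53,143),(693,40),(728,260),(83,360)]]+[g((160,85),.026),g((371,100),.026),g((38,470),.026)])
G=np.array([(.068,.105),(.068,-.255),(-.057,-.255),(-.057,.105),(.068,-.255),(-.057,-.255),(.068,.105)])
def fit(G,W):
    gm,wm=G.mean(0),W.mean(0);a=(G-gm);b=(W-wm)
    th=np.arctan2((a[:,0]*b[:,1]-a[:,1]*b[:,0]).sum(),(a*b).sum());Rm=np.array([[np.cos(th),-np.sin(th)],[np.sin(th),np.cos(th)]])
    t=wm-Rm@gm;return th,Rm,t,(W-(G@Rm.T+t))*1000
for sl in(slice(0,4),slice(0,7)):
    th,Rm,t,res=fit(G[sl],W[sl]);print(np.degrees(th),t,"\n",res)
tog=lambda w:(Rm.T@(w-t))*1000
print("rider top",tog(f((181,147),.036)),"side",tog(g((103,365),.036)))
print("pointer",tog(f((354,160),.035)),"side",tog(g((167,252),.035)))
print("dog",tog(f((247,224),.048)),"side",tog(g((220,315),.048)))
print("head top",tog(f((360,207),.086)))
for n in["pin_tin","finger_plane_2","spool_clamp_1"]:
    r=vision.place_of(s,n)[0];print(n,at_z(s,r["position"],0),tog(at_z(s,r["position"],0)[:2]))
```

```text
10.168313962438294 [0.5298 0.1057] 
 [[-2.0926 -1.8059]
 [-1.1301  0.4769]
 [ 0.9934  1.7385]
 [ 2.2293 -0.4096]]
10.422151188032572 [0.53   0.1061] 
 [[-1.8152 -2.4034]
 [-2.4219 -0.4057]
 [-0.3973  1.4008]
 [ 2.4078 -0.4623]
 [ 1.2818  3.8983]
 [ 0.8937  0.7106]
 [ 0.0511 -2.7384]]
rider top [51.4302 32.3341] side [50.8773 36.9014]
pointer [ 29.3183 -59.9988] side [ 36.3182 -61.9111]
dog [3.4752 2.002 ] side [0.7474 5.4607]
head top [  0.9997 -61.2697]
pin_tin [0.7105 0.0017 0.    ] [ 158.667  -135.3944]
finger_plane_2 [0.6585 0.1848 0.    ] [140.587   54.1365]
spool_clamp_1 [0.5401 0.2744 0.    ] [ 40.3529 163.6434]
```

```bash
cat >> h.py <<'E'
def plan(goal,yaw,n):
    """print n rows from the present pose to TCP goal (m) and world yaw (deg) of tool y"""
    o=bot.get_obs();M=R.from_quat(o["tool_rot"]).as_matrix();d=(np.asarray(goal)-o["eef_pos"])*1000/n
    y0=np.degrees(np.arctan2(M[1,1],M[0,1]));w=(yaw-y0+180)%360-180;a=np.radians(w)/n
    print("yaw",round(y0,1),"turn",round(w,1),"per row mm",round(np.linalg.norm(d),1));rows=[]
    for i in range(n):
        rows.append([[round(float(v),1) for v in M.T@d],[0,0,round(-a,4)]]);M=R.from_rotvec([0,0,a]).as_matrix()@M
    print(str(rows).replace(" ",""))
E
python3 - <<'E'
from h import *
np.set_printoptions(precision=4,suppress=True)
c=vision.camera("top");s=vision.camera("side")
# mallet axis by silhouette: least squares of left/right edges, side view: handle rows near z .135 and head rows
def cl(c,box):
    out=[]
    for v in range(box[1],box[3]):
        for u in range(box[0],box[2]):
            z=c["z_map"][v,u]
            if z>0:o,d=ray(c,(u,v));out.append((*(o+d*z),u,v))
    return np.array(out)
q=cl(c,(420,245,470,290))
for a,b in((.158,.18),(.06,.09),(.03,.09)):
    k=q[(q[:,2]>a)&(q[:,2]<b)];print(a,len(k),np.median(k,0),k.min(0),k.max(0))
q=cl(s,(380,170,425,260));k=q[(q[:,2]>.09)&(q[:,2]<.18)&(abs(q[:,1]+.33)<.04)]
print("side handle",k.mean(0),k.min(0),k.max(0))
for y in(-.335,-.342,-.35):print(y,[proj(c,(.52,y,z)) for z in(.165,.08)],[proj(s,(.52,y,z)) for z in(.165,.135,0)])
cv2.imwrite("pics/mal.png",np.hstack([cv2.resize(c["image"][245:290,420:470],(400,360),interpolation=cv2.INTER_CUBIC),cv2.resize(s["image"][175:255,375:425],(225,360),interpolation=cv2.INTER_CUBIC)]))
plan((.52,-.342,.27),-65,15)
E
```

```text
0.158 76 [  0.5202  -0.335    0.1649 450.     267.    ] [  0.5103  -0.3472   0.1581 446.     262.    ] [  0.5325  -0.3241   0.1702 455.     271.    ]
0.06 176 [  0.5186  -0.326    0.0737 438.     268.    ] [  0.4978  -0.3552   0.0601 431.     259.    ] [  0.543   -0.3119   0.0883 448.     276.    ]
0.03 253 [  0.5187  -0.3237   0.0705 436.     268.    ] [  0.495   -0.3947   0.0303 428.     259.    ] [  0.5436  -0.3093   0.0883 459.     277.    ]
side handle [  0.5195  -0.3295   0.1301 401.4373 198.3308] [  0.5087  -0.3455   0.0904 396.     184.    ] [  0.5328  -0.3209   0.1663 407.     213.    ]
-0.335 [array([450.6049, 267.0273]), array([441.5388, 267.5709])] [array([402.6605, 184.8836]), array([401.7953, 195.8725]), array([398.0807, 242.5524])]
-0.342 [array([453.4655, 267.0872]), array([444.2033, 267.6268])] [array([403.2096, 184.0262]), array([402.3431, 194.9709]), array([398.6217, 241.4774])]
-0.35 [array([456.7344, 267.1556]), array([447.2483, 267.6906])] [array([403.8307, 183.0566]), array([402.9627, 193.9512]), array([399.2339, 240.2608])]
yaw 65.6 turn -130.6 per row mm 57.2
[[[-41.0,-39.8,-2.6],[0,0,np.float64(0.152)]],[[-46.5,-33.1,-2.6],[0,0,np.float64(0.152)]],[[-51.0,-25.7,-2.6],[0,0,np.float64(0.152)]],[[-54.3,-17.7,-2.6],[0,0,np.float64(0.152)]],[[-56.4,-9.2,-2.6],[0,0,np.float64(0.152)]],[[-57.1,-0.6,-2.6],[0,0,np.float64(0.152)]],[[-56.5,8.0,-2.6],[0,0,np.float64(0.152)]],[[-54.7,16.5,-2.6],[0,0,np.float64(0.152)]],[[-51.5,24.6,-2.6],[0,0,np.float64(0.152)]],[[-47.2,32.1,-2.6],[0,0,np.float64(0.152)]],[[-41.8,38.9,-2.6],[0,0,np.float64(0.152)]],[[-35.5,44.8,-2.6],[0,0,np.float64(0.152)]],[[-28.3,49.6,-2.6],[0,0,np.float64(0.152)]],[[-20.4,53.3,-2.6],[0,0,np.float64(0.152)]],[[-12.1,55.8,-2.6],[0,0,np.float64(0.152)]]]
```

View pics/mal.png

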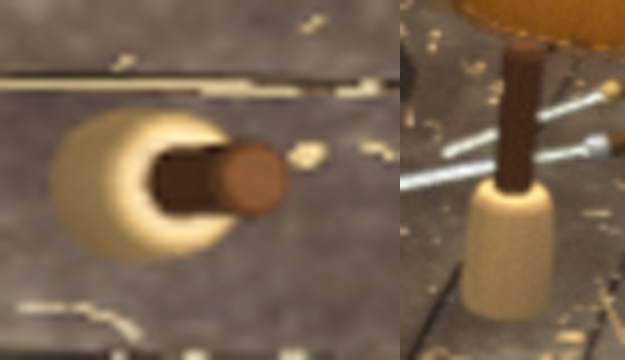

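The mallet's handle end sits at crop (252,178), which is about pixel (451.1,266.8) and puts the mallet axis near (0.520, -0.337). Moving above it.

```bash
sed -i 's/round(-a,4)/round(float(-a),3)/' h.py
python3 -m creep '[[[-41,-40,-3],[0,0,0.152]],[[-46,-33,-3],[0,0,0.152]],[[-51,-26,-3],[0,0,0.152]],[[-54,-18,-3],[0,0,0.152]],[[-56,-9,-3],[0,0,0.152]],[[-57,-1,-3],[0,0,0.152]],[[-56,8,-3],[0,0,0.152]],[[-55,16,-3],[0,0,0.152]],[[-51,25,-3],[0,0,0.152]],[[-47,32,-3],[0,0,0.152]],[[-42,39,-3],[0,0,0.152]],[[-35,45,-3],[0,0,0.152]]]' 85
python3 -c "
from h import *
plan((.52,-.337,.27),-65,4)"
```

```text
clock: 3.15
eef_pos: [0.4563, -0.1832, 0.2676]
tool_rot: [0.903, 0.429, 0.0, 0.0]
ft_force: [0.6, 0.3, 0.4]
grip_width: 0.0853
grasp_force: 0.0
yaw -39.2 turn -25.8 per row mm 41.6
[[[-19.7,36.7,-0.6],[0,0,0.112]],[[-15.5,38.6,-0.6],[0,0,0.112]],[[-11.0,40.1,-0.6],[0,0,0.112]],[[-6.5,41.1,-0.6],[0,0,0.112]]]
```

```bash
python3 -m creep '[[[-20,37,0],[0,0,0.112]],[[-16,39,0],[0,0,0.112]],[[-11,40,0],[0,0,0.112]],[[-6,41,0],[0,0,0.112]],[[0,0,0],[0,0,0]],[[0,0,0],[0,0,0]]]'
python3 -c "
from h import *
plan((.52,-.3365,.20),-65,2)"
```

```text
clock: 3.9
eef_pos: [0.5204, -0.3349, 0.2669]
tool_rot: [0.975, 0.22, -0.0, -0.001]
ft_force: [-0.2, -0.3, 0.0]
grip_width: 0.0852
grasp_force: 0.0
yaw -64.5 turn -0.5 per row mm 33.4
[[[-0.5,0.7,33.4],[0,0,0.004]],[[-0.5,0.7,33.4],[0,0,0.004]]]
```

```bash
python3 -m creep '[[[-0.5,0.5,40],[0,0,0]],[[-0.5,0.5,40],[0,0,0]],[[0,0,40],[0,0,0]],[[0,0,29],[0,0,0]],[[0,0,0],[0,0,0]],[[0,0,0],[0,0,0]]]'
python3 -m creep '[[[0,0,0],[0,0,0]],[[0,0,0],[0,0,0]],[[0,0,0],[0,0,0]],[[0,0,0],[0,0,0]],[[0,0,0],[0,0,0]],[[0,0,0],[0,0,0]],[[0,0,0],[0,0,0]]]' 10
```

```text
clock: 4.65
eef_pos: [0.521, -0.3363, 0.1203]
tool_rot: [0.975, 0.221, 0.001, 0.001]
ft_force: [0.2, 0.4, -0.4]
grip_width: 0.0849
grasp_force: 0.0
clock: 5.52
eef_pos: [0.5207, -0.3369, 0.1189]
tool_rot: [0.975, 0.22, 0.0, 0.001]
ft_force: [-0.0, -0.3, 4.8]
grip_width: 0.0228
grasp_force: 58.9
```

```bash
python3 -m creep '[[[0,0,-25],[0,0,0]],[[0,0,-45],[0,0,0]],[[0,0,-40],[0,0,0]],[[0,0,-20],[0,0,0]]]'
python3 -c "
from h import *
print(bot.get_obs()['joint_pos'])
plan((.529,.1104,.245),-64.5,9)"
```

```text
clock: 6.02
eef_pos: [0.5203, -0.3364, 0.2492]
tool_rot: [0.975, 0.22, 0.0, -0.0]
ft_force: [0.6, 0.6, -3.7]
grip_width: 0.0225
grasp_force: 59.6
[-5.74026031e-01  4.82294997e-01  4.01517101e-01  1.49015146e+00
  1.96480088e-04  2.12373706e+00]
yaw -64.6 turn 0.1 per row mm 49.7
[[[22.2,-44.4,0.5],[0,0,-0.0]],[[22.2,-44.4,0.5],[0,0,-0.0]],[[22.2,-44.4,0.5],[0,0,-0.0]],[[22.2,-44.4,0.5],[0,0,-0.0]],[[22.2,-44.4,0.5],[0,0,-0.0]],[[22.2,-44.4,0.5],[0,0,-0.0]],[[22.2,-44.4,0.5],[0,0,-0.0]],[[22.2,-44.4,0.5],[0,0,-0.0]],[[22.2,-44.4,0.5],[0,0,-0.0]]]
```

```bash
python3 -c "
from h import *
plan((.529,.1104,.245),-35,10)"
```

```text
yaw -64.6 turn 29.6 per row mm 44.7
[[[20.0,-40.0,0.4],[0,0,-0.052]],[[22.0,-38.9,0.4],[0,0,-0.052]],[[24.0,-37.7,0.4],[0,0,-0.052]],[[25.9,-36.4,0.4],[0,0,-0.052]],[[27.7,-35.0,0.4],[0,0,-0.052]],[[29.5,-33.6,0.4],[0,0,-0.052]],[[31.2,-32.0,0.4],[0,0,-0.052]],[[32.8,-30.3,0.4],[0,0,-0.052]],[[34.3,-28.6,0.4],[0,0,-0.052]],[[35.8,-26.8,0.4],[0,0,-0.052]]]
```

```bash
python3 -m creep '[[[20,-40,0],[0,0,-0.052]],[[22,-39,0],[0,0,-0.052]],[[24,-38,0],[0,0,-0.052]],[[26,-36,0],[0,0,-0.052]],[[28,-35,0],[0,0,-0.052]],[[29,-34,0],[0,0,-0.052]],[[31,-32,0],[0,0,-0.052]],[[33,-30,0],[0,0,-0.052]],[[34,-29,0],[0,0,-0.052]],[[36,-27,0],[0,0,-0.052]],[[0,0,0],[0,0,0]],[[0,0,0],[0,0,0]]]'
python3 - <<'E'
from h import *
plan((.529,.1104,.175),-35,2)
s=vision.camera("side");cv2.imwrite("pics/over.png",cv2.resize(s["image"][130:390,260:460],None,fx=2.3,fy=2.3,interpolation=cv2.INTER_CUBIC))
E
```

```text
clock: 7.52
eef_pos: [0.5266, 0.1104, 0.2469]
tool_rot: [0.886, 0.464, -0.002, -0.0]
ft_force: [-0.6, -0.8, -3.5]
grip_width: 0.0225
grasp_force: 59.9
yaw -34.8 turn -0.2 per row mm 36.0
[[[0.8,1.0,35.9],[0,0,0.002]],[[0.8,1.0,35.9],[0,0,0.002]]]
```

View pics/over.png

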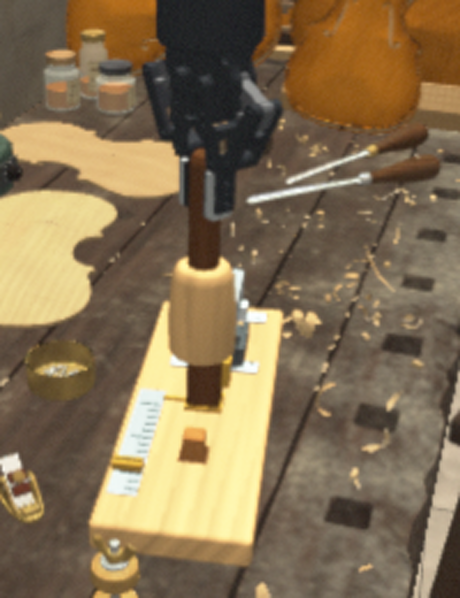

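The side view shows the mallet held upright and centred above the dog at crop (194,440). Lowering it onto the dog.

```bash
python3 -m creep '[[[0.8,1,35],[0,0,0]],[[0.8,1,35],[0,0,0]],[[0,0,4],[0,0,0]],[[0,0,4],[0,0,0]],[[0,0,4],[0,0,0]],[[0,0,4],[0,0,0]],[[0,0,4],[0,0,0]],[[0,0,4],[0,0,0]],[[0,0,0],[0,0,0]]]'
```

```text
clock: 8.7
eef_pos: [0.5315, 0.111, 0.1566]
tool_rot: [0.886, 0.463, 0.002, 0.001]
ft_force: [-1.5, -0.5, 5.3]
grip_width: 0.0227
grasp_force: 61.0
```

```bash
python3 -m creep '[[[0,0,3],[0,0,0]],[[0,0,3],[0,0,0]],[[0,0,3],[0,0,0]],[[0,0,2],[0,0,0]],[[0,0,0],[0,0,0]]]'
python3 -m creep '[[[0,0,1],[0,0,0]],[[0,0,1],[0,0,0]],[[0,0,0],[0,0,0]]]'
```

```text
clock: 9.32
eef_pos: [0.5315, 0.1109, 0.1453]
tool_rot: [0.886, 0.463, 0.002, 0.001]
ft_force: [-0.5, -0.4, 5.8]
grip_width: 0.0227
grasp_force: 61.0
clock: 9.7
eef_pos: [0.5318, 0.111, 0.1448]
tool_rot: [0.886, 0.463, 0.003, 0.001]
ft_force: [-2.3, -1.7, 13.4]
grip_width: 0.0225
grasp_force: 62.0
```

Face on the board at flush, with the force rising. Lifting, then returning the mallet to its place.

```bash
python3 -m creep '[[[0,0,-20],[0,0,0]],[[0,0,-40],[0,0,0]],[[0,0,-42],[0,0,0]],[[0,0,0],[0,0,0]]]'
python3 -c "
from h import *
plan((.5207,-.3369,.245),-64.5,10)"
```

```text
clock: 10.2
eef_pos: [0.5324, 0.1114, 0.2469]
tool_rot: [0.886, 0.464, 0.004, 0.001]
ft_force: [0.6, 0.3, -4.1]
grip_width: 0.0227
grasp_force: 60.2
yaw -34.8 turn -29.7 per row mm 44.8
[[[-37.5,24.6,0.1],[0,0,0.052]],[[-36.2,26.5,0.1],[0,0,0.052]],[[-34.7,28.4,0.1],[0,0,0.052]],[[-33.2,30.1,0.2],[0,0,0.052]],[[-31.6,31.8,0.2],[0,0,0.052]],[[-29.9,33.4,0.2],[0,0,0.052]],[[-28.2,34.9,0.2],[0,0,0.052]],[[-26.3,36.3,0.2],[0,0,0.052]],[[-24.4,37.6,0.2],[0,0,0.052]],[[-22.4,38.8,0.3],[0,0,0.052]]]
```

```bash
python3 -m creep '[[[-37.5,24.5,0],[0,0,0.052]],[[-36,26.5,0],[0,0,0.052]],[[-34.5,28.5,0],[0,0,0.052]],[[-33,30,0],[0,0,0.052]],[[-31.5,32,0],[0,0,0.052]],[[-30,33.5,0],[0,0,0.052]],[[-28,35,0],[0,0,0.052]],[[-26.5,36.5,0],[0,0,0.052]],[[-24.5,37.5,0],[0,0,0.052]],[[-22.5,39,0],[0,0,0.052]],[[0,0,0],[0,0,0]]]'
python3 -m creep '[[[0,0,40],[0,0,0]],[[0,0,40],[0,0,0]],[[0,0,25],[0,0,0]],[[0,0,10],[0,0,0]],[[0,0,6],[0,0,0]],[[0,0,0],[0,0,0]],[[0,0,0],[0,0,0]]]'
```

```text
clock: 11.58
eef_pos: [0.5173, -0.3404, 0.24]
tool_rot: [0.976, 0.218, -0.002, -0.001]
ft_force: [1.3, 0.8, -3.3]
grip_width: 0.0226
grasp_force: 60.3
clock: 12.45
eef_pos: [0.5194, -0.3379, 0.1236]
tool_rot: [0.975, 0.22, 0.001, 0.001]
ft_force: [0.1, -0.7, -3.6]
grip_width: 0.0225
grasp_force: 60.2
```

Face is 4–5 mm above the bench and not yet touching; easing down.

```bash
python3 -m creep '[[[0,0,2],[0,0,0]],[[0,0,1.5],[0,0,0]],[[0,0,1],[0,0,0]],[[0,0,0.5],[0,0,0]],[[0,0,0],[0,0,0]]]'
```

```text
clock: 13.08
eef_pos: [0.5189, -0.3378, 0.1189]
tool_rot: [0.975, 0.22, 0.001, 0.001]
ft_force: [-2.5, -0.6, 5.9]
grip_width: 0.0222
grasp_force: 61.3
```

```bash
python3 -m creep '[[[0,0,-0.7],[0,0,0]],[[0,0,0],[0,0,0]],[[0,0,0],[0,0,0]],[[0,0,0],[0,0,0]],[[0,0,0],[0,0,0]],[[0,0,0],[0,0,0]],[[0,0,0],[0,0,0]],[[0,0,0],[0,0,0]]]' 85
python3 -m creep '[[[0,0,-20],[0,0,0]],[[0,0,-40],[0,0,0]],[[0,0,-40],[0,0,0]],[[0,0,-20],[0,0,0]]]'
python3 - <<'E'
from h import *
s=vision.camera("side");c=vision.camera("top")
for q in("mallet_handle","mallet_face"):
    z=.135 if q[7]=="h" else 0
    print(q,[(round(r["score"],2),at_z(s,r["position"],z)) for r in vision.place_of(s,q)[:2]])
th=np.radians(10.2);ex=np.array([np.cos(th),np.sin(th)]);ey=np.array([-ex[1],ex[0]]);o=np.array([.530,.1055])
h=o-.060*ey;print("head",h);plan((*h,.2),10.2-180,9);plan((*h,.2),10.2,9)
cv2.imwrite("pics/after.png",np.hstack([cv2.resize(s["image"][170:380,280:440],None,fx=2.5,fy=2.5,interpolation=cv2.INTER_CUBIC),cv2.resize(c["image"][225:290,230:310],(400,325),interpolation=cv2.INTER_CUBIC).repeat(1,0) if 0 else cv2.copyMakeBorder(cv2.resize(c["image"][225:290,230:310],(400,325),interpolation=cv2.INTER_CUBIC),0,200,0,0,cv2.BORDER_CONSTANT)]))
print(bot.get_obs()["joint_pos"])
E
```

```text
clock: 14.08
eef_pos: [0.5186, -0.3375, 0.118]
tool_rot: [0.975, 0.22, 0.0, 0.0]
ft_force: [-0.8, 0.1, -0.3]
grip_width: 0.085
grasp_force: 0.0
clock: 14.58
eef_pos: [0.5195, -0.3381, 0.241]
tool_rot: [0.975, 0.22, 0.001, 0.002]
ft_force: [0.6, -0.3, -0.8]
grip_width: 0.0851
grasp_force: 0.0
mallet_handle [(0.76, array([ 0.52557031, -0.35304841,  0.135     ]))]
mallet_face [(0.92, array([ 0.52834067, -0.35462136,  0.        ]))]
head [0.54062508 0.04644826]
yaw -64.6 turn -105.2 per row mm 42.9
[[[20.5,-37.5,4.2],[0,0,0.204]],[[12.5,-40.9,4.2],[0,0,0.204]],[[4.0,-42.5,4.2],[0,0,0.204]],[[-4.7,-42.5,4.2],[0,0,0.204]],[[-13.2,-40.6,4.2],[0,0,0.204]],[[-21.2,-37.1,4.2],[0,0,0.204]],[[-28.3,-32.0,4.2],[0,0,0.204]],[[-34.2,-25.6,4.2],[0,0,0.204]],[[-38.7,-18.2,4.2],[0,0,0.204]]]
yaw -64.6 turn 74.8 per row mm 42.9
[[[20.5,-37.5,4.2],[0,0,-0.145]],[[25.7,-34.1,4.2],[0,0,-0.145]],[[30.4,-30.0,4.2],[0,0,-0.145]],[[34.4,-25.3,4.2],[0,0,-0.145]],[[37.7,-20.1,4.2],[0,0,-0.145]],[[40.2,-14.4,4.2],[0,0,-0.145]],[[41.9,-8.5,4.2],[0,0,-0.145]],[[42.7,-2.3,4.2],[0,0,-0.145]],[[42.6,3.9,4.2],[0,0,-0.145]]]
[-5.76944984e-01  4.82368689e-01  3.71932604e-01  1.46035359e+00
  8.34029172e-06  2.12085503e+00]
```

View pics/after.png

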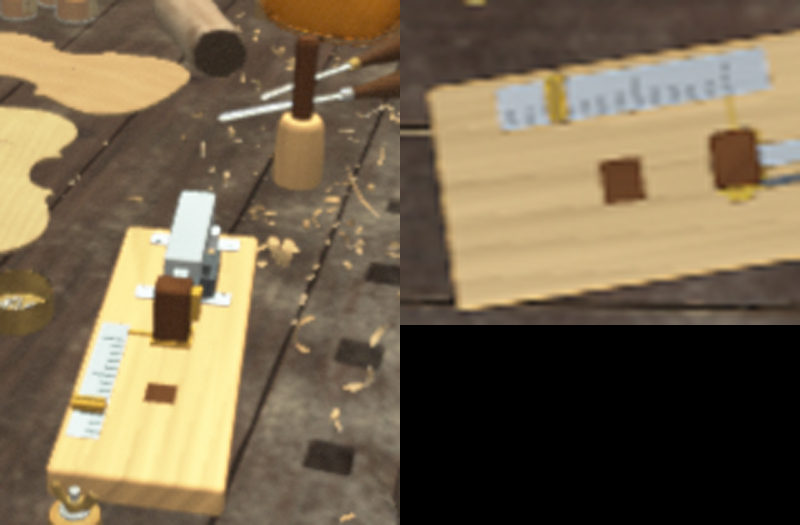

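The dog now reads as a dark square flush with the board, at crop (160,393) in the side view, and the mallet stands upright behind the gauge. Now the grip head.

```bash
python3 -m creep '[[[20.5,-37.5,4],[0,0,-0.145]],[[25.5,-34,4],[0,0,-0.145]],[[30.5,-30,4],[0,0,-0.145]],[[34.5,-25.5,4],[0,0,-0.145]],[[37.5,-20,4],[0,0,-0.145]],[[40,-14.5,4],[0,0,-0.145]],[[42,-8.5,4],[0,0,-0.145]],[[42.5,-2.5,4],[0,0,-0.145]],[[42.5,4,4],[0,0,-0.145]],[[0,0,0],[0,0,0]],[[0,0,0],[0,0,0]]]' 72
python3 - <<'E'
from h import *
th=np.radians(10.2);ex=np.array([np.cos(th),np.sin(th)]);ey=np.array([-ex[1],ex[0]]);o=np.array([.530,.1055])
h=o-.060*ey;plan((*h,.11),10.2,2);plan((*h,.049),10.2,4)
E
```

```text
clock: 16.15
eef_pos: [0.5395, 0.0457, 0.2007]
tool_rot: [0.642, 0.767, -0.001, -0.001]
ft_force: [0.4, -0.5, 0.1]
grip_width: 0.0721
grasp_force: 0.0
yaw 10.2 turn 0.0 per row mm 45.3
[[[0.3,0.7,45.3],[0,0,-0.0]],[[0.3,0.7,45.3],[0,0,-0.0]]]
yaw 10.2 turn 0.0 per row mm 37.9
[[[0.1,0.4,37.9],[0,0,-0.0]],[[0.1,0.4,37.9],[0,0,-0.0]],[[0.1,0.4,37.9],[0,0,-0.0]],[[0.1,0.4,37.9],[0,0,-0.0]]]
```

```bash
python3 -m creep '[[[0.3,0.6,40],[0,0,0]],[[0.3,0.6,40],[0,0,0]],[[0,0,36],[0,0,0]],[[0,0,25],[0,0,0]],[[0,0,10],[0,0,0]],[[0,0,0],[0,0,0]],[[0,0,0],[0,0,0]]]'
python3 - <<'E'
from h import *
o=bot.get_obs();print(o["eef_pos"],o["ft_force"])
s=vision.camera("side");cv2.imwrite("pics/grip.png",cv2.resize(s["image"][210:350,290:400],None,fx=4,fy=4,interpolation=cv2.INTER_CUBIC))
E
```

```text
clock: 17.02
eef_pos: [0.5425, 0.0464, 0.0522]
tool_rot: [0.642, 0.767, 0.001, 0.001]
ft_force: [0.2, -0.4, 0.5]
grip_width: 0.0723
grasp_force: 0.0
[0.54249682 0.04643238 0.05219575] [ 0.1560981  -0.38353289  0.52158402]
```

View pics/grip.png

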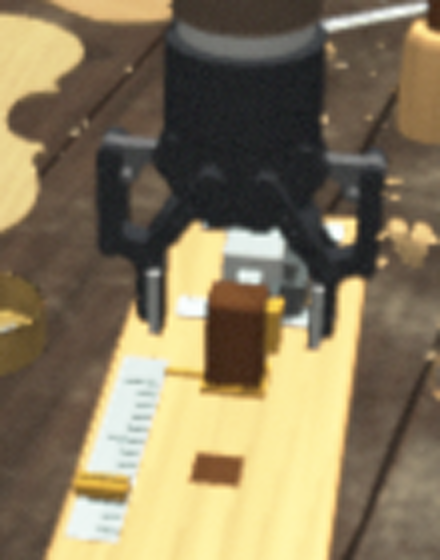

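The open fingers straddle the head: pads at crop x≈160 and 310, head centre ≈237. Closing on the button.

```bash
python3 -m creep '[[[0,0,1],[0,0,0]],[[0,0,0],[0,0,0]],[[0,0,0],[0,0,0]],[[0,0,0],[0,0,0]],[[0,0,0],[0,0,0]],[[0,0,0],[0,0,0]],[[0,0,0],[0,0,0]]]' 20
```

```text
clock: 17.95
eef_pos: [0.5419, 0.0469, 0.0507]
tool_rot: [0.641, 0.767, 0.0, 0.0]
ft_force: [-1.7, 0.7, 5.0]
grip_width: 0.0294
grasp_force: 61.3
```

```bash
python3 -m creep '[[[8,0,0],[0,0,0]],[[10,0,0],[0,0,0]],[[12,0,0],[0,0,0]],[[12,0,0],[0,0,0]],[[12,0,0],[0,0,0]],[[12,0,0],[0,0,0]],[[10,0,0],[0,0,0]],[[8,0,0],[0,0,0]],[[4,0,0],[0,0,0]],[[0,0,0],[0,0,0]],[[0,0,0],[0,0,0]]]'
python3 - <<'E'
from h import *
o=bot.get_obs();p=o["eef_pos"]-np.array([.5419,.0469,.0507]);th=np.radians(10.2)
print("drawn",-p[0]*np.sin(th)+p[1]*np.cos(th),"side",p[0]*np.cos(th)+p[1]*np.sin(th),o["ft_force"])
s=vision.camera("side");c=vision.camera("top")
for n,k in(("s",s),("t",c)):
  for q,z in(("pointer_tip",.035),("rider_mark",.036)):
    for r in vision.place_of(k,q)[:2]:print(n,q,round(r["score"],2),r["position"],at_z(k,r["position"],z))
cv2.imwrite("pics/near.png",np.hstack([cv2.resize(s["image"][275:350,300:370],(560,600),interpolation=cv2.INTER_CUBIC),cv2.copyMakeBorder(cv2.resize(c["image"][225:275,245:275],(240,400),interpolation=cv2.INTER_CUBIC),0,200,0,0,cv2.BORDER_CONSTANT)]))
E
```

```text
clock: 19.32
eef_pos: [0.5268, 0.1325, 0.0507]
tool_rot: [0.642, 0.767, -0.0, 0.001]
ft_force: [1.9, -2.6, 5.7]
grip_width: 0.0286
grasp_force: 61.3
drawn 0.08689436189301304 side 0.00026849357814072786 [ 1.87758088 -2.64542824  5.65243098]
s rider_mark 0.55 [265.5, 349.0] [0.63669131 0.23033213 0.036     ]
s rider_mark 0.53 [320.5, 329.8] [0.56560082 0.14529404 0.036     ]
t rider_mark 0.3 [449.4, 265.8] [ 0.52618417 -0.36787709  0.036     ]
```

View pics/near.png

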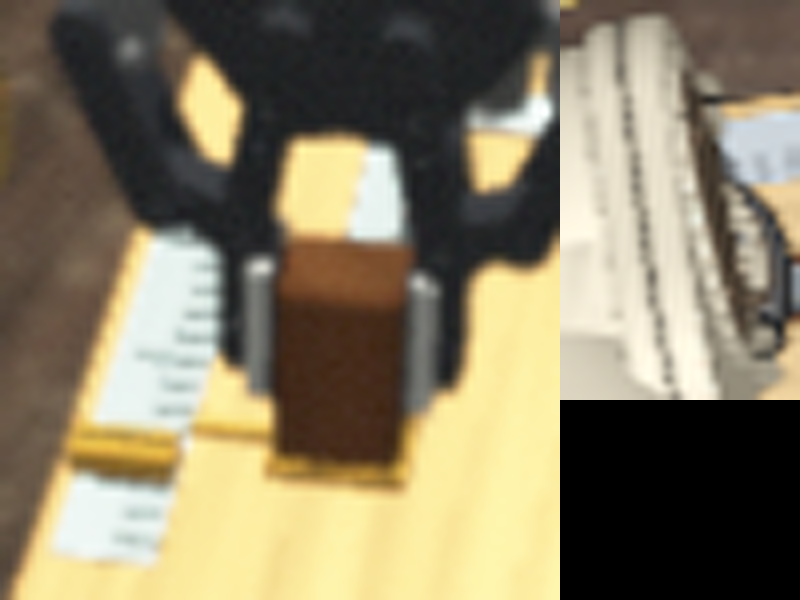

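In the side crop the pointer's tip is at (195,427), and the rider's top spans roughly (70–180, 428–450), so a few mm remain. I'll sample colour profiles along gauge y across both in the same picture.

Run:
```python
from h import *
s=vision.camera("side");im=cv2.GaussianBlur(s["image"],(1,1),0).astype(np.float32)
th=np.radians(10.2);ex=np.array([np.cos(th),np.sin(th),0]);ey=np.array([-ex[1],ex[0],0]);o=np.array([.530,.1055,0])
def prof(xs,z,y0,y1):
    for y in np.arange(y0,y1,1.5):
        v=[]
        for x in xs:
            p=proj(s,o+ex*x/1000+ey*y/1000+np.array([0,0,z])).astype(np.float32)
            v.append(cv2.remap(im,p[:1].reshape(1,1),p[1:].reshape(1,1),cv2.INTER_LINEAR)[0,0])
        print(round(y,1),np.mean(v,0).round().astype(int),proj(s,o+ex*xs[0]/1000+ey*y/1000+np.array([0,0,z])).round(1))
print("pointer");prof([22,25,28,31],.035,18,36)
print("rider");prof([42,46,50,54],.036,20,52)
```

```text
pointer
18.0 [147 229 250] [332.4 326.6]
19.5 [139 226 248] [332.3 327.1]
21.0 [123 217 244] [332.2 327.6]
22.5 [101 201 236] [332.1 328. ]
24.0 [ 86 182 221] [331.9 328.5]
25.5 [ 82 164 204] [331.8 329. ]
27.0 [ 92 167 206] [331.7 329.5]
28.5 [113 189 224] [331.6 330. ]
30.0 [133 212 240] [331.4 330.5]
31.5 [147 226 248] [331.3 330.9]
33.0 [154 232 251] [331.2 331.4]
34.5 [155 233 251] [331.  331.9]
rider
20.0 [224 228 217] [321.8 325.7]
21.5 [221 226 214] [321.6 326.2]
23.0 [228 233 223] [321.5 326.6]
24.5 [229 238 231] [321.3 327.1]
26.0 [217 234 232] [321.2 327.6]
27.5 [191 224 230] [321.1 328.1]
29.0 [150 208 225] [320.9 328.6]
30.5 [110 185 214] [320.8 329. ]
32.0 [ 84 168 202] [320.6 329.5]
33.5 [ 75 165 203] [320.5 330. ]
35.0 [ 72 175 216] [320.3 330.5]
36.5 [ 72 182 225] [320.2 331. ]
38.0 [ 69 174 220] [320.1 331.5]
39.5 [ 60 154 199] [319.9 332. ]
41.0 [ 52 130 171] [319.8 332.5]
42.5 [ 46 112 146] [319.6 333. ]
44.0 [ 46 103 134] [319.5 333.5]
45.5 [ 58 104 130] [319.3 333.9]
47.0 [ 80 114 132] [319.2 334.4]
48.5 [119 140 146] [319.  334.9]
50.0 [164 175 170] [318.9 335.4]
51.5 [202 209 198] [318.7 336. ]
```

Run:
```python
from h import *
c=vision.camera("top");im=cv2.imread("pics/top0.png").astype(np.float32)
for thd,o in((10.2,(.530,.1055,0)),):
    th=np.radians(thd);ex=np.array([np.cos(th),np.sin(th),0]);ey=np.array([-ex[1],ex[0],0]);o=np.array(o)
    def prof(xs,z,ys):
        out=[]
        for y in ys:
            P=np.array([proj(c,o+ex*x/1000+ey*y/1000+np.array([0,0,z])) for x in xs],np.float32)
            out.append(cv2.remap(im,P[:,:1].copy(),P[:,1:].copy(),cv2.INTER_LINEAR).mean((0,1)))
        return np.array(out)
    ys=np.arange(-70,-48,1.);b=prof([22,25,28],.035,ys);print("pointer",list(zip(ys,b[:,0].round())))
    ys=np.arange(20,50,1.);b=prof([42,45,48,51,54],.036,ys);print("rider",list(zip(ys,b.round().astype(int).tolist())))
    ys=np.arange(-15,25,1.);b=prof([-4,-2,0,2,4],.048,ys);print("dog",list(zip(ys,b[:,0].round())))
```

```text
pointer [(np.float64(-70.0), np.float32(163.0)), (np.float64(-69.0), np.float32(163.0)), (np.float64(-68.0), np.float32(163.0)), (np.float64(-67.0), np.float32(163.0)), (np.float64(-66.0), np.float32(163.0)), (np.float64(-65.0), np.float32(160.0)), (np.float64(-64.0), np.float32(154.0)), (np.float64(-63.0), np.float32(148.0)), (np.float64(-62.0), np.float32(139.0)), (np.float64(-61.0), np.float32(131.0)), (np.float64(-60.0), np.float32(128.0)), (np.float64(-59.0), np.float32(134.0)), (np.float64(-58.0), np.float32(141.0)), (np.float64(-57.0), np.float32(149.0)), (np.float64(-56.0), np.float32(155.0)), (np.float64(-55.0), np.float32(161.0)), (np.float64(-54.0), np.float32(163.0)), (np.float64(-53.0), np.float32(163.0)), (np.float64(-52.0), np.float32(163.0)), (np.float64(-51.0), np.float32(163.0)), (np.float64(-50.0), np.float32(163.0)), (np.float64(-49.0), np.float32(163.0))]
rider [(np.float64(20.0), [223, 217, 209]), (np.float64(21.0), [226, 220, 212]), (np.float64(22.0), [230, 224, 216]), (np.float64(23.0), [231, 225, 217]), (np.float64(24.0), [228, 222, 214]), (np.float64(25.0), 
[... 1746 characters left out ...]
0)), (np.float64(7.0), np.float32(101.0)), (np.float64(8.0), np.float32(101.0)), (np.float64(9.0), np.float32(100.0)), (np.float64(10.0), np.float32(99.0)), (np.float64(11.0), np.float32(97.0)), (np.float64(12.0), np.float32(98.0)), (np.float64(13.0), np.float32(106.0)), (np.float64(14.0), np.float32(116.0)), (np.float64(15.0), np.float32(130.0)), (np.float64(16.0), np.float32(143.0)), (np.float64(17.0), np.float32(154.0)), (np.float64(18.0), np.float32(160.0)), (np.float64(19.0), np.float32(165.0)), (np.float64(20.0), np.float32(166.0)), (np.float64(21.0), np.float32(166.0)), (np.float64(22.0), np.float32(166.0)), (np.float64(23.0), np.float32(166.0)), (np.float64(24.0), np.float32(166.0))]
```

Top view gives the rider 94.0 mm from home (its line dips at 33.9, the pointer at -60.1), and the side view gives 94–96. Moving 7.7 mm more.

```bash
python3 -m creep '[[[2.7,0,0],[0,0,0]],[[2.7,0,0],[0,0,0]],[[2.3,0,0],[0,0,0]],[[0,0,0],[0,0,0]],[[0,0,0],[0,0,0]],[[0,0,0],[0,0,0]]]'
python3 - <<'E'
from h import *
o=bot.get_obs();p=o["eef_pos"]-np.array([.5419,.0469,.0507]);th=np.radians(10.2)
print("drawn",-p[0]*np.sin(th)+p[1]*np.cos(th),o["ft_force"])
s=vision.camera("side");im=s["image"].astype(np.float32)
ex=np.array([np.cos(th),np.sin(th),0]);ey=np.array([-ex[1],ex[0],0]);o=np.array([.530,.1055,0])
for n,xs,z in(("pointer",[22,25,28,31],.035),("rider",[40,44,48,52,56],.036)):
    ys=np.arange(26,46,1.);L=[]
    for y in ys:
        P=np.array([proj(s,o+ex*x/1000+ey*y/1000+np.array([0,0,z])) for x in xs],np.float32)
        L.append(cv2.remap(im,P[:,:1].copy(),P[:,1:].copy(),cv2.INTER_LINEAR).mean((0,1)).round().astype(int).tolist())
    print(n,*[(int(y),*l) for y,l in zip(ys,L)])
cv2.imwrite("pics/end.png",cv2.resize(s["image"][300:350,300:360],None,fx=12,fy=12,interpolation=cv2.INTER_CUBIC))
E
```

```text
clock: 20.48
eef_pos: [0.5255, 0.1399, 0.0507]
tool_rot: [0.642, 0.767, -0.0, 0.001]
ft_force: [2.1, -3.8, 5.2]
grip_width: 0.0294
grasp_force: 61.3
drawn 0.09444595679248641 [ 2.07923116 -3.81405882  5.22762851]
pointer (26, 147, 229, 250) (27, 141, 226, 249) (28, 131, 222, 246) (29, 120, 215, 243) (30, 107, 204, 237) (31, 94, 190, 227) (32, 83, 175, 216) (33, 82, 167, 209) (34, 89, 169, 210) (35, 99, 175, 215) (36, 113, 188, 224) (37, 127, 204, 234) (38, 140, 219, 244) (39, 149, 228, 249) (40, 152, 231, 250) (41, 155, 233, 251) (42, 156, 233, 251) (43, 156, 234, 251) (44, 156, 234, 251) (45, 157, 234, 252)
rider (26, 220, 235, 232) (27, 205, 229, 231) (28, 181, 219, 228) (29, 153, 207, 223) (30, 127, 193, 217) (31, 104, 180, 210) (32, 88, 169, 203) (33, 77, 164, 201) (34, 74, 166, 206) (35, 73, 173, 214) (36, 73, 178, 221) (37, 72, 178, 222) (38, 69, 171, 216) (39, 65, 160, 206) (40, 60, 146, 189) (41, 56, 132, 171) (42, 53, 119, 154) (43, 51, 111, 143) (44, 53, 108, 138) (45, 57, 106, 134)
```

View pics/end.png

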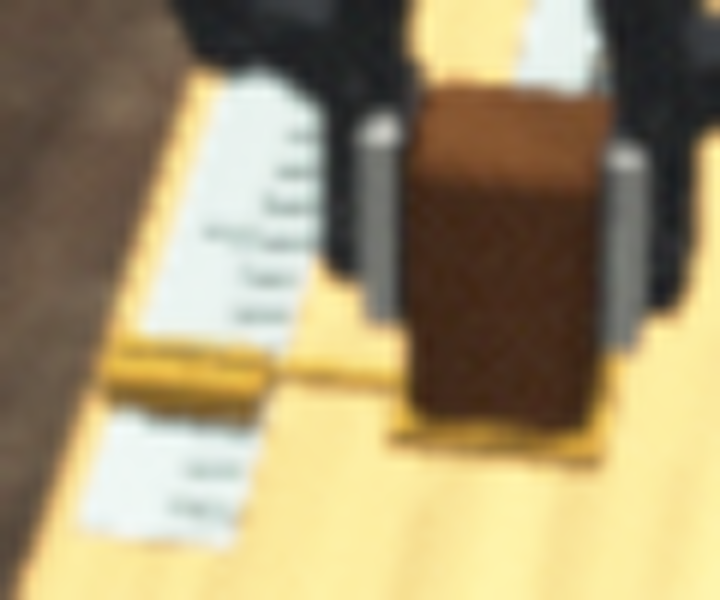

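The pointer at crop (335,375) runs into the middle of the rider's near end at (270,365). Both profiles dip at 33 mm, so they are level. Still gripping with 61 N and 29.4 mm across, so the button is flush. Handing in.

```bash
python3 -c "
from h import *
print(workorder.job_done())"
```

```text
the job is handed in; nothing more can be done
None
```

I knocked the dog flush, stood the mallet back upright where it came from, and drew the arm out about 94.4 mm; the pointer measures level with the rider's line, held with the button pressed in. The job went in at about 20.5 s of the 51 s allowed, and I was not shown the verdict.

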